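Drop the hair clip into the push-knob tidy box

TASK

Put the hair clip away in the tidy box on the vanity: lay it on the closed flaps and let go of it there, then push the box's sprung knob fully down to its stop so that the clip drops inside, and let the knob spring back up. The magnifying mirror hangs over the knob: reach in beneath it at a slant without touching it, and press only as hard as the spring needs, feeling for the stop instead of ramming it. Leave the cup, the atomiser and the nail brush where they stand.

Things in the scene. Friction and masses are not known exactly. Their poses are not given: they have to be found in the camera images.
- bin: fixed brushed-steel box, 180 (its x) x 110 (its y) x 100 mm high; origin at the centre of its underside; it stands crosswise, its +x pointing roughly to the robot's left. Two wooden flaps (together 85 along x, 97 along y, meeting in a seam along x) close the -x part of its top, flush with it; a flat steel deck with the push knob is at the +x end
- flap_mid (a point): centre of the two closed flaps, on their upper face, 100 mm above the counter; axes as the box
- knob_axis (a point): point on the deck, 100 mm above the counter, at x = 60 mm in the box's frame, where the knob's upright stem (12 mm thick) enters. The knob is a flat dark wooden disc, 34 mm across, 12 thick. Its height is set differently each time and not measured: at rest its top is 35 to 60 mm above this point. It goes 22 mm straight down on a spring (6 to 12 N) to a hard stop
- press_knob (a joint): how far the knob is pushed down, m: 0 up, 0.022 at its stop; springs back. The flaps swing down in step with it, 0.06 rad per mm
- flap_left (a joint): opening of the flap on the box's +y side, rad: 0 closed and flush, about 1.3 hanging down; geared to the knob, so it gives way if leaned on with more than about 4 N; hinged on the outer edge, 47 mm wide
- flap_right (a joint): the same for the flap on the -y side
- mirror: fixed chrome swing-arm mirror beyond the box's +x end; origin at the centre of its round foot (100 mm across), +x points away from the disc. Post 14 mm thick, 315 high. Disc 130 mm across, 12 thick, its centre 127 mm towards -x and 331 mm above the counter, facing -x and leaning back 20 degrees; its lower edge, 268 mm above the counter and 150 mm towards -x, is nearly over the knob
- clip: claw hair clip of amber plastic, 60 (its x) x 22 (its y) x 18 mm high, about 30 g, lying on the counter; origin at the centre of its underside, z up; grasp it across its 22 mm
- cup: white ceramic cup, 76 mm across the rim, 95 mm high; origin at the centre of its foot
- atomiser: round glass atomiser, 54 mm across, 100 mm high with its metal twist cap; origin at the centre of its foot
- nail_brush: bamboo nail brush lying bristles down, 85 (x) x 36 (y) x 27 mm high; origin at the centre of its underside
There are look-alikes about, which are no part of the job. What is shaped like the bin but orange is not meant.

How it is judged:
By the outcome, as a careful person would: the job done as asked, in the order asked, and still so for the second after the job is handed in, with the robot touching nothing.
It also fails if it takes over 69 s, if anything falls off the work surface, if the arm or the gripper's body presses on something with over 40 N, if the wrist force passes 120 N, or if a joint passes its speed limit or range.

ROBOT

A 6-joint arm with a two-finger parallel gripper is mounted at the origin on the work surface. World frame = base frame: x ahead of the robot, y to its left, z up, the work surface at z = 0. Lengths are in mm, angles in rad, forces in N, time in s.
With the tool pointing down it reaches from about 300 to 775 mm from the base axis. Payload 14.6 kg.
Tool frame: the origin (TCP) lies midway between the tips of the shut fingers; the grasp point (between the pads) lies 19 mm behind it (grip_depth is the distance from the TCP to the grasp point, in mm); z points along the fingers, y is the direction in which the jaws open and shut (so a half turn about z gives the same grasp; the last joint's range is limited). The gripper opens to 94 mm and grips with 3 to 60 N. Pads are 16 mm wide; open, the fingers measure 119 mm over their backs; the gripper's body (75 mm by 177 mm) begins 78 mm behind the grasp point.
Start: joints at [1.039, 0.3, 1.521, -0, 1.321, -0.067], TCP at [246.53, 491.642, 205.446] pointing down, gripper open.
Joint ranges: [-3.03, 3.03], [-0.79, 2.21], [0.23, 2.52], [-1.04, 4.18], [0, 3.07], [-2.55, 2.55]. Speed limits (rad/s): [2.22, 2.22, 2.57, 3.14, 3.14, 3.14].

INTERFACE

Orientations are given as [roll, pitch, yaw] about the fixed x, y, z axes, in that order (R = Rz(yaw) Ry(pitch) Rx(roll)).
In Python, from cell import read_state, camera, camera_info, sign_off, grip_depth gives the robot as it stands.
- The arm moves only by the tool drive_tool, never from a script. Its argument "motion" is one flat list of numbers, 4 for each row, row after row: the shift along the tool's x, y, z in mm, then the turn about the tool's z in rad. A call has 1 to 8 rows; each row shifts and turns the pose as measured when the row begins, along the tool's axes as they then stand; what a row does not reach is not made up. A row lasts 1/12 s, in which the tool goes at most 41.7 mm and 7.16 degrees, less where a joint would pass 70% of its speed; a pose out of reach is approached as far as the arm can. A call is refused whole if a number of a shift passes 41.7 or a number of a turn 0.125, either way. A call with a gripper value outside its range is refused whole. "jaw" is the closure, from 0 (fully open) to 1 (shut), set as the call begins (left out, the last holds). The fingers move at their own pace and stop on an object; "grip_force" is the grip in N (left out, the last holds). Time passes only in rows, so rows that do not move let the fingers close. It gives the time, the measured TCP pose, the force and the opening at its end, in the units of the state.
- read_state(): the state, without advancing time (a new reading comes with each control period).
- camera(name): name is "scene" or "top"; returns the picture (400x640x3 uint8, red, green, blue); there is no depth.
- camera_info(name): a dict with "fovy" (degrees; the focal length in pixels is half the picture's height over the tangent of half this angle, whatever the lens; pixels are square), "cx", "cy" (the principal point, pixels), "camera_from_world" (4x4, takes a point from world to camera coordinates). Camera axes: x right, y up, looking along -z (the intrinsics and any distortion apply to the point x, -y, -z); pixel columns grow to the right and rows downward; lengths in mm; the calibration is good to about 2 mm. A picture is of the moment at which its call begins. camera_info takes no time and is no camera call.
- sign_off(): hands the job in, once; it reports no verdict.
The state is a dict: "clock": time; "joints": joint angles; "qd": joint speeds; "effort": joint torques, N m; "eef_pos": TCP position; "eef_rot": TCP orientation; "wrist_force": force on the tool from outside, world axes, zero at the start; "moment": the same for the moment, N m; "finger_gap": finger opening in mm.
Only numpy, scipy, OpenCV 4.12 (cv2) and the standard library are available. Lean on these libraries where they do the work, as an engineer would, in place of code of your own. Each camera call takes 0.05 s, during which the arm holds its last target. There are 200 camera calls.

## Working session

There is one attempt and no reset: what is moved stays moved. The work goes in short steps, Python scripts to look and compute and a tool call to move; the robot and the scene stay as the last step left them, time stands still between calls to the robot, and variables do not carry over. Pictures are saved under pics/ and viewed, on a budget of 10 in all, crops included, one or two more only if the job needs it, and the job is handed in when it is done.

Besides the shell and the picture viewer there is one more tool, called after "Emit:" by a JSON object that holds its "op" and its "data". drive_tool: Moves the arm, as the interface text tells. Its arguments: {"type":"object","properties":{"motion":{"type":"array","items":{"type":"number"}},"jaw":{"type":"number"},"grip_force":{"type":"number"}},"required":["motion"]}

```bash
mkdir -p pics; cat > h.py <<'E'
import numpy as np, cv2
from cell import *
def save(n,f): 
    im=camera(n); cv2.imwrite(f,cv2.cvtColor(im,cv2.COLOR_RGB2BGR)); return im
def K(i):
    f=200/np.tan(np.radians(i['fovy']/2)); return np.array([[f,0,i['cx']],[0,f,i['cy']],[0,0,1.]])
def dist(i):
    for k in ('distortion','dist','dist_coeffs'):
        if k in i: return np.array(i[k],float)
    return np.zeros(5)
def ray(n,u,v):
    i=camera_info(n); T=np.array(i['camera_from_world']); R=T[:3,:3]
    p=cv2.undistortPoints(np.array([[[u,v]]],float),K(i),dist(i))[0,0]
    return -R.T@T[:3,3], R.T@np.array([p[0],-p[1],-1])
def onz(n,u,v,z):
    o,d=ray(n,u,v); return o+d*(z-o[2])/d[2]
def proj(n,P):
    i=camera_info(n); T=np.array(i['camera_from_world']); c=T[:3,:3]@np.array(P,float)+T[:3,3]
    return cv2.projectPoints(np.array([[c[0],-c[1],-c[2]]]),np.zeros(3),np.zeros(3),K(i),dist(i))[0].ravel()
E
python3 - <<'E'
from h import *
print(read_state(),grip_depth)
for n in('scene','top'): print(n,camera_info(n)); save(n,f'pics/{n}0.png')
E
```

```text
{'clock': 0.0, 'joints': array([ 1.03941360e+00,  3.00461339e-01,  1.52157933e+00,  1.17801935e-05,
        1.32073804e+00, -6.65720391e-02]), 'qd': array([-1.12235152e-03, -1.75846840e-03,  4.72938189e-04,  2.31220651e-04,
        2.96205930e-03, -3.94248134e-05]), 'effort': array([ 5.34827086e-05, -5.31811917e+01, -3.52742350e+01,  7.08591426e-02,
        2.43961997e-02, -7.54084249e-05]), 'eef_pos': array([246.38726721, 491.42020029, 204.89243967]), 'eef_rot': array([-3.14040999e+00, -9.02844002e-05,  2.67677899e+00]), 'wrist_force': array([-0.24876135, -0.76374232,  0.22156541]), 'moment': array([ 0.02554576,  0.00906495, -0.02125615]), 'finger_gap': 93.9652070397972} 18.8
scene {'fovy': 56.62195969458498, 'cx': 321.6695776330151, 'cy': 200.9203123372942, 'camera_from_world': array([[-5.78163221e-01,  8.15896098e-01,  6.39123286e-03,
         3.37533034e+02],
       [-6.39337509e-01, -4.57888531e-01,  6.17726188e-01,
         2.92736362e+02],
       [ 5.06926858e-01,  3.53060408e-01,  7.86367286e-01,
        -1.41403583e+03],
       [ 0.00000000e+00,  0.00000000e+00,  0.00000000e+00,
         1.00000000e+00]])}
top {'fovy': 44.08781221492369, 'cx': 308.132517096967, 'cy': 197.84473582919938, 'camera_from_world': array([[ 4.61003364e-02, -9.98924511e-01, -4.95791563e-03,
        -2.32221184e+01],
       [ 9.76688311e-01,  4.40313666e-02,  2.10098030e-01,
        -5.94627469e+02],
       [-2.09653768e-01, -1.45279281e-02,  9.77667754e-01,
        -1.08990578e+03],
       [ 0.00000000e+00,  0.00000000e+00,  0.00000000e+00,
         1.00000000e+00]])}
```

View pics/scene0.png

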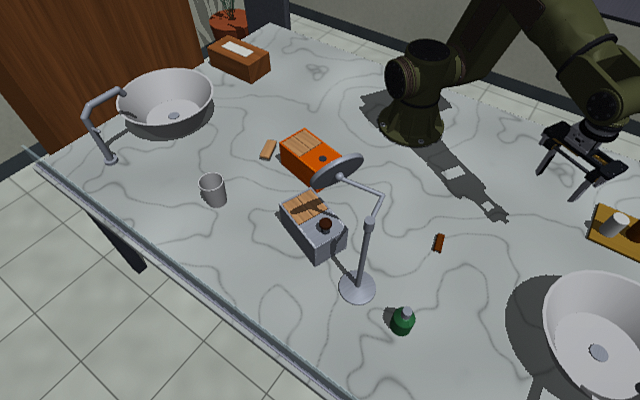

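View pics/top0.png

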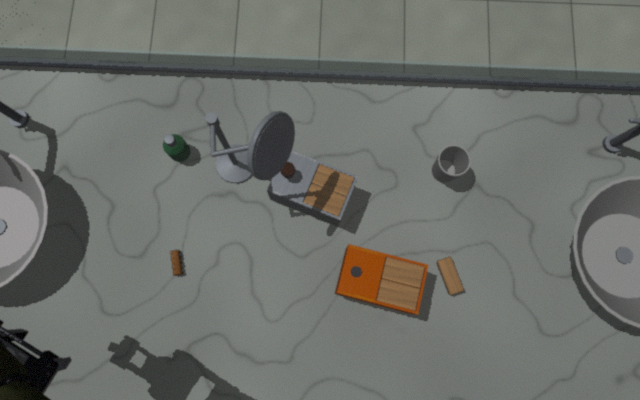

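Scene shows the steel bin around (313,225) and its orange look-alike at (320,155). The amber clip is at scene (439,243) / top (177,263), and a tray of items sits at scene (615,225). Candidates for the clip are the amber piece at scene (439,243), the nail brush at scene (268,150), and the brown item in the tray at (636,230). I'll check with one crop composite.

```bash
python3 - <<'E'
from h import *
s=cv2.imread('pics/scene0.png');t=cv2.imread('pics/top0.png')
def c(im,x,y,w,h,W,H): return cv2.resize(im[y:y+h,x:x+w],(W,H),interpolation=cv2.INTER_CUBIC)
a=np.hstack([c(s,270,170,100,75,400,300),c(t,250,140,120,90,400,300)])
b=np.hstack([c(s,420,225,40,30,267,300),c(t,157,248,40,30,266,300),c(s,580,200,60,60,267,300)])
cv2.imwrite('pics/c1.png',np.vstack([a,b]))
for n,u,v in(('scene',439,243),('top',177,263)): print(onz(n,u,v,9))
for n,im in(('scene',s),('top',t)):
    h=cv2.cvtColor(im,cv2.COLOR_BGR2HSV); m=cv2.inRange(h,(3,120,50),(16,255,255))
    k,l,st,ce=cv2.connectedComponentsWithStats(m)
    for i in range(1,k):
        if st[i,4]>30:
            pts=np.argwhere(l==i)[:,::-1].astype(np.float32)
            w=np.array([onz(n,u,v,12)[:2] for u,v in pts],np.float32)
            print(n,st[i],ce[i],cv2.minAreaRect(w), onz(n,*ce[i],12)) if st[i,4]<1500 else 0
E
```

```text
[434.5504518  311.24234472   9.        ]
[434.02091994 309.44862351   9.        ]Traceback (most recent call last):
  File "<stdin>", line 14, in <module>
  File "h.py", line 16, in onz
    o,d=ray(n,u,v); return o+d*(z-o[2])/d[2]
        ~~~^^^^^^^
  File "h.py", line 12, in ray
    i=camera_info(n); T=np.array(i['camera_from_world']); R=T[:3,:3]
ValueError: time passes only in moves, steps and waits
```

View pics/c1.png

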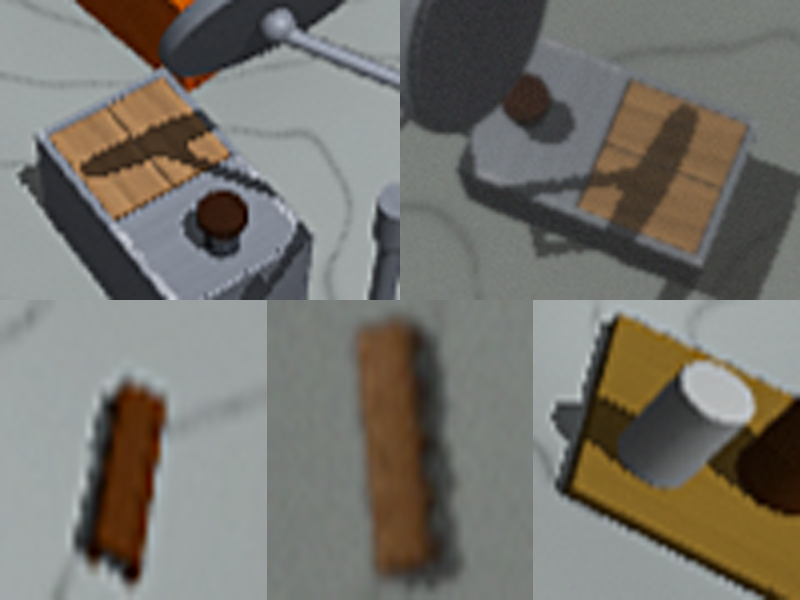

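Crop: the clip is the amber piece with toothed edges, with ends at top (175,250) and (178,275). The tray holds unrelated cylinders. The steel bin's flaps are seen whole in both views, and the dark knob is at scene (325,224), top (288,170).

```bash
sed -i 's/^def K/_c={}\n_ci=camera_info\ndef camera_info(n):\n    if n not in _c: _c[n]=_ci(n)\n    return _c[n]\ndef K/' h.py; python3 - <<'E'
from h import *
for n in('scene','top'):
    im=cv2.imread(f'pics/{n}0.png'); h=cv2.cvtColor(im,cv2.COLOR_BGR2HSV)
    x0,y0=(425,228) if n=='scene' else (163,246)
    m=cv2.inRange(h[y0:y0+32,x0:x0+30],(2,110,40),(20,255,255))
    p=np.argwhere(m)[:,::-1]+[x0,y0]
    w=np.array([onz(n,u,v,14)[:2] for u,v in p],np.float32)
    r=cv2.minAreaRect(w); e=np.linalg.eigh(np.cov(w.T))[1][:,1]
    print('clip',n,len(p),r,w.mean(0),np.degrees(np.arctan2(e[1],e[0])))
C={'top':[(319.6,164),(355,177.5),(338.5,215.6),(303.4,201.5)],'scene':[(328,209.25),(310.75,189.25),(281.75,203),(298.75,224.5)]}
for n,c in C.items():
    w=np.array([onz(n,u,v,100)[:2] for u,v in c]); print(n,w.round(1).tolist(),'mid',w.mean(0))
    print('edges',[np.linalg.norm(w[i]-w[i-1]).round(1) for i in range(4)])
    # order-insensitive: long axis
    print('dirs',[np.degrees(np.arctan2(*(w[i]-w[i-1])[::-1])).round(1) for i in range(4)])
# knob by two rays
(o1,d1),(o2,d2)=ray('scene',325.5,223.75),ray('top',288.1,170)
s=np.linalg.lstsq(np.c_[d1,-d2],o2-o1,rcond=None)[0]; print('knob',o1+d1*s[0],o2+d2*s[1])
E
```

```text
clip scene 120 ((436.8516845703125, 309.65240478515625), (62.829246520996094, 21.121036529541016), 13.578604698181152) [436.14896 310.3823 ] -167.2986075802406
clip top 195 ((435.1810302734375, 310.3672180175781), (57.090232849121094, 20.353965759277344), 13.849071502685547) [435.10117 310.86496] -165.77986911048222
top [[667.6, -19.2], [639.3, -101.1], [549.6, -66.5], [578.3, 13.6]] mid [608.68018023 -43.29184742]
edges [np.float64(95.2), np.float64(86.6), np.float64(96.2), np.float64(85.1)]
dirs [np.float64(-20.2), np.float64(-109.1), np.float64(158.9), np.float64(70.3)]
scene [[578.6, 17.2], [548.0, -65.1], [636.5, -101.6], [666.9, -17.8]] mid [607.49574339 -41.85101777]
edges [np.float64(95.0), np.float64(87.8), np.float64(95.7), np.float64(89.2)]
dirs [np.float64(158.4), np.float64(-110.4), np.float64(-22.4), np.float64(70.0)]
knob [640.84799347  51.63159865 131.32035155] [641.57976079  50.23458136 131.43631655]
```

```bash
python3 - <<'E'
from h import *
s=cv2.imread('pics/scene0.png');t=cv2.imread('pics/top0.png')
def c(im,x,y,w,h,W,H): return cv2.resize(im[y:y+h,x:x+w],(W,H),interpolation=cv2.INTER_CUBIC)
cv2.imwrite('pics/c2.png',np.vstack([np.hstack([c(s,300,140,100,75,400,300),c(t,200,100,100,100,400,300)]),np.hstack([c(s,330,210,70,100,400,300),c(s,520,100,120,110,400,300)])]))
E
```

```text
(no output)
```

View pics/c2.png

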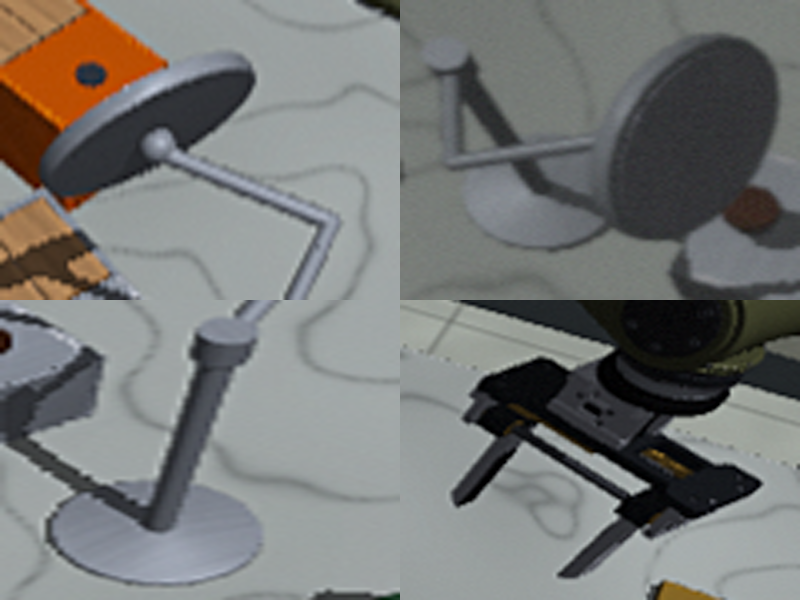

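Crop: mirror foot at scene (357,287) / top (235,163); disc at scene (337,171) / top (272,145), edge-on to the box and overhanging the knob.

```bash
python3 - <<'E'
from h import *
def tri(a,b):
    (o1,d1),(o2,d2)=ray('scene',*a),ray('top',*b)
    s=np.linalg.lstsq(np.c_[d1,-d2],o2-o1,rcond=None)[0]; return ((o1+d1*s[0])+(o2+d2*s[1]))/2, np.linalg.norm(o1+d1*s[0]-o2-d2*s[1])
F=(onz('scene',357.1,286.7,3)+onz('top',235,162.7,3))/2
print('foot',onz('scene',357.1,286.7,3),onz('top',235,162.7,3))
D,e=tri((337.5,171.2),(272.5,145)); print('disc',D,e, np.linalg.norm((D-F)[:2]), np.degrees(np.arctan2(*(F-D)[1::-1])))
# fixed height 331
print(onz('scene',337.5,171.2,331),onz('top',272.5,145,331))
a=np.radians(70.1);X=np.array([np.cos(a),np.sin(a)]);Y=np.array([-X[1],X[0]])
fm=np.array([608,-42.6]); kn=fm+100*X; print('knob axis',kn)
for n,p in(('foot',F),('disc',D)): q=p[:2]-kn; print(n,'rel knob box axes',q@X,q@Y)
for z in (135,140,145,150,155,160): print(z,proj('scene',[*kn,z]),proj('top',[*kn,z]))
for n,ps in {'scene':[(313,228)],}.items(): pass
E
```

```text
foot [685.85609134 188.94114648   3.        ] [689.46253956 191.50849603   3.        ]
disc [630.6405636   70.4555937  335.84314177] 3.618114185408122 132.64918368152166 64.54219793104056
[626.07216667  69.78185439 331.        ] [633.08433992  69.32628172 331.        ]
knob axis [642.03795502  51.4288127 ]
foot rel knob box axes 146.03681705951885 4.346099414129839
disc rel knob box axes 14.011217301207402 17.193158993357724
135 [325.19405639 223.21308408] [287.50083962 169.34995048]
140 [325.22084123 222.11026078] [287.39692523 168.74523998]
145 [325.2478463  220.99836977] [287.29207319 168.13507301]
150 [325.27507433 219.87729878] [287.18627075 167.51937539]
155 [325.30252809 218.74693363] [287.07950494 166.89807158]
160 [325.3302104  217.60715827] [286.97176254 166.27108467]
```

Mirror edge overhangs the knob, so the press will need a tilt. I plan to get it from the reach limit after placing the clip. First, the clip at (436,310), long axis 13.5°.

Emit:
{"op": "drive_tool", "data": {"motion": [-31,-9.6,0,0,-31,-9.6,0,0,-31,-9.6,0,0,-31,-9.6,0,0,-31,-9.6,0,0,-31,-9.6,0,0,-31,-9.6,0,0,-31,-9.6,0,0], "jaw": 0}}

```text
clock: 0.77
eef_pos: [436.4, 307.0, 202.3]
eef_rot: [-3.136, -0.002, 2.686]
wrist_force: [-0.6, 1.1, 0.4]
finger_gap: 93.7
```

Emit:
{"op": "drive_tool", "data": {"motion": [0,0,0,-0.117,0,0,0,-0.117,0,0,0,-0.117,0,0,0,-0.117,0,0,0,-0.117,0,0,0,-0.117,0,0,0,0]}}

```text
clock: 1.35
eef_pos: [440.7, 300.3, 199.6]
eef_rot: [-3.137, -0.01, -2.872]
wrist_force: [-0.1, 0.7, -0.4]
finger_gap: 94.2
```

Emit:
{"op": "drive_tool", "data": {"motion": [2,11,0,0.033,0,0,30,0,0,0,30,0,0,0,30,0,0,0,30,0,0,0,20,0,0,0,0,0]}}

```text
clock: 1.93
eef_pos: [434.6, 310.2, 54.9]
eef_rot: [-3.138, -0.007, -2.936]
wrist_force: [-1.0, -0.0, -0.1]
finger_gap: 93.6
```

```bash
python3 - <<'E'
from h import *
s=save('scene','pics/s1.png');t=save('top','pics/t1.png')
s=cv2.imread('pics/s1.png');t=cv2.imread('pics/t1.png')
def c(im,x,y,w,h,W,H): return cv2.resize(im[y:y+h,x:x+w],(W,H),interpolation=cv2.INTER_CUBIC)
cv2.imwrite('pics/c3.png',np.hstack([c(s,390,150,100,125,400,500),c(t,127,200,100,125,400,500)]))
st=read_state();print(st['eef_pos'],st['eef_rot']); p=st['eef_pos']; print(proj('scene',p),proj('top',p))
E
```

```text
[436.15465971 311.14514829  58.60456974] [-3.13912688e+00 -2.55362417e-03 -2.93435575e+00]
[443.25463712 233.99516659] [170.6135568  260.26663842]
```

View pics/c3.png

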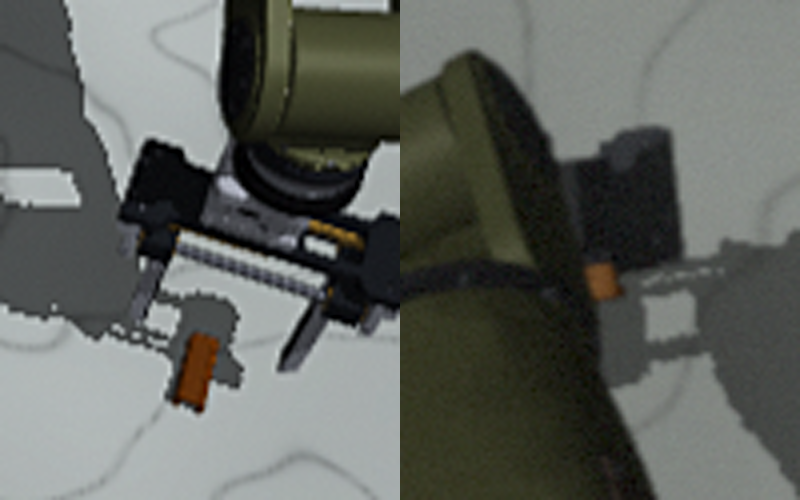

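Close-up: fingers straddle the amber clip (scene ≈(439,242)), aligned with it. Descending.

Emit:
{"op": "drive_tool", "data": {"motion": [0,0,17,-0.028,0,0,17,0,0,0,10,0,0,0,0,0,0,0,0,0]}}

```text
clock: 2.45
eef_pos: [440.5, 313.8, 21.9]
eef_rot: [3.14, 0.009, -2.912]
wrist_force: [-0.3, -0.1, -0.2]
finger_gap: 94.0
```

```bash
python3 -c "
from h import *
for k in range(3):
    s=read_state();print(s['eef_pos'],s['eef_rot'],s['wrist_force'])"
```

```text
[440.47389285 313.81946326  21.92855464] [ 3.13998403  0.00922877 -2.91206121] [-0.31972486 -0.11031947 -0.16267678]
[440.47389285 313.81946326  21.92855464] [ 3.13998403  0.00922877 -2.91206121] [-0.31972486 -0.11031947 -0.16267678]
[440.47389285 313.81946326  21.92855464] [ 3.13998403  0.00922877 -2.91206121] [-0.31972486 -0.11031947 -0.16267678]
```

Emit:
{"op": "drive_tool", "data": {"motion": [5,-2,6,0,0,0,5,0,0,0,0,0]}}

```text
clock: 2.7
eef_pos: [437.1, 311.3, 13.1]
eef_rot: [3.139, 0.013, -2.913]
wrist_force: [0.8, -0.4, -1.0]
finger_gap: 93.9
```

Emit:
{"op": "drive_tool", "data": {"motion": [1,0,5,0,0,0,3,0,0,0,0,0]}}

```text
clock: 2.95
eef_pos: [436.4, 311.3, 5.1]
eef_rot: [3.138, 0.014, -2.914]
wrist_force: [0.1, -1.1, -0.2]
finger_gap: 93.9
```

Emit:
{"op": "drive_tool", "data": {"motion": [0,0,1,0,0,0,0,0,0,0,0,0,0,0,0,0,0,0,0,0,0,0,0,0], "jaw": 1, "grip_force": 12}}

```text
clock: 3.45
eef_pos: [436.5, 311.4, 4.0]
eef_rot: [3.138, 0.014, -2.914]
wrist_force: [0.1, -0.3, 0.3]
finger_gap: 57.1
```

Emit:
{"op": "drive_tool", "data": {"motion": [0,0,0,0,0,0,0,0,0,0,0,0,0,0,0,0,0,0,0,0,0,0,0,0,0,0,0,0]}}

```text
clock: 4.03
eef_pos: [436.6, 311.5, 4.2]
eef_rot: [3.138, 0.015, -2.914]
wrist_force: [-0.1, 0.2, -0.3]
finger_gap: 22.0
```

Gripped at 22.0 mm. Lift, then turn by the reachable way (+2.14 rad).

Emit:
{"op": "drive_tool", "data": {"motion": [0,0,-20,0,0,0,-30,0,0,0,-40,0.119,0,0,-40,0.119,0,0,-40,0.119,0,0,-40,0.119,0,0,0,0.119,0,0,0,0.119]}}

```text
clock: 4.7
eef_pos: [432.1, 309.0, 223.1]
eef_rot: [3.133, 0.006, 2.629]
wrist_force: [0.2, -0.4, -1.2]
finger_gap: 21.7
```

Emit:
{"op": "drive_tool", "data": {"motion": [0,0,0,0.119,0,0,0,0.119,0,0,0,0.119,0,0,0,0.119,0,0,0,0.119,0,0,0,0.119,0,0,0,0.119,0,0,0,0.119]}}

```text
clock: 5.37
eef_pos: [432.1, 309.1, 225.5]
eef_rot: [3.128, -0.006, 1.629]
wrist_force: [-0.2, -0.0, 0.3]
finger_gap: 21.9
```

Emit:
{"op": "drive_tool", "data": {"motion": [-40,0,0,0,-40,0,0,0,-40,0,0,0,-40,0,0,0,-40,0,0,0,-40,0,0,0,-40,0,0,0,-40,0,0,0]}}

```text
clock: 6.03
eef_pos: [445.2, -17.1, 222.6]
eef_rot: [3.128, -0.006, 1.625]
wrist_force: [1.1, 0.1, -0.3]
finger_gap: 21.8
```

Emit:
{"op": "drive_tool", "data": {"motion": [-20,0,0,0.1,0,0,0,0.1,0,0,0,0.1,0,0,0,0.1,0,0,0,0,0,0,0,0]}}

```text
clock: 6.53
eef_pos: [445.3, -46.4, 222.6]
eef_rot: [3.131, -0.01, 1.201]
wrist_force: [-0.9, -0.1, 0.6]
finger_gap: 21.5
```

Emit:
{"op": "drive_tool", "data": {"motion": [12.4,30,0,-0.022,12.4,30,0,0,12.4,30,0,0,12.4,30,0,0,12.4,30,0,0,0,0,0,0]}}

```text
clock: 7.03
eef_pos: [612.9, -36.5, 223.9]
eef_rot: [3.131, -0.009, 1.249]
wrist_force: [-1.8, -0.7, -1.0]
finger_gap: 22.0
```

Emit:
{"op": "drive_tool", "data": {"motion": [0,0,25,0,0,0,25,0,0,0,20,0,0,0,15,0,0,0,0,0]}}

```text
clock: 7.45
eef_pos: [614.8, -34.2, 134.3]
eef_rot: [3.132, -0.009, 1.269]
wrist_force: [-0.1, -0.3, 0.2]
finger_gap: 21.8
```

```bash
python3 - <<'E'
from h import *
s=save('scene','pics/s2.png');t=save('top','pics/t2.png')
s=cv2.imread('pics/s2.png');t=cv2.imread('pics/t2.png')
def c(im,x,y,w,h,W,H): return cv2.resize(im[y:y+h,x:x+w],(W,H),interpolation=cv2.INTER_CUBIC)
cv2.imwrite('pics/c4.png',np.hstack([c(s,250,120,120,150,400,500),c(t,240,100,130,162,400,500)]))
st=read_state();print(st['eef_pos'],st['eef_rot'],st['joints'])
E
```

```text
[615.99127156 -34.3998953  137.60897104] [ 3.127622   -0.00972935  1.26776954] [-0.11822005  0.4973731   1.40854088  0.00744875  1.22016668  0.18237038]
```

View pics/c4.png

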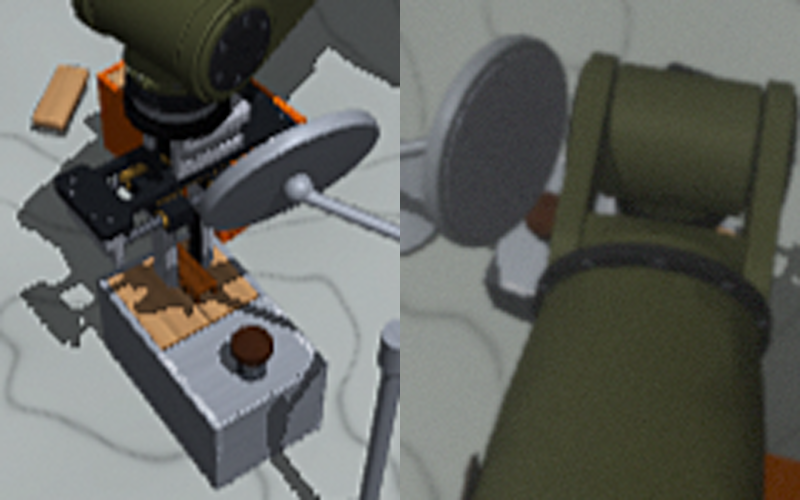

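Clip is held over the flaps, clear of the mirror disc (disc lower edge at scene ≈(318,188)). Correcting ~10 mm and lowering.

Emit:
{"op": "drive_tool", "data": {"motion": [-10,-5,0,0.043,0,0,12,0,0,0,10,0,0,0,0,0]}}

```text
clock: 7.88
eef_pos: [610.5, -42.1, 119.1]
eef_rot: [3.12, -0.012, 1.23]
wrist_force: [0.7, 0.4, -0.4]
finger_gap: 22.0
```

Emit:
{"op": "drive_tool", "data": {"motion": [-1,-2,5,0,0,0,5,0,0,0,0,0]}}

```text
clock: 8.13
eef_pos: [608.9, -41.8, 108.3]
eef_rot: [3.12, -0.012, 1.233]
wrist_force: [-0.9, -0.2, -0.1]
finger_gap: 21.9
```

Emit:
{"op": "drive_tool", "data": {"motion": [0,0,2.5,0,0,0,0,0]}}

```text
clock: 8.3
eef_pos: [609.1, -41.5, 105.4]
eef_rot: [3.12, -0.012, 1.234]
wrist_force: [-0.5, -0.9, -1.4]
finger_gap: 21.6
```

Emit:
{"op": "drive_tool", "data": {"motion": [0,0,0.7,0,0,0,0,0,0,0,0,0,0,0,0,0,0,0,0,0,0,0,0,0], "jaw": 0.5}}

```text
clock: 8.8
eef_pos: [609.6, -41.5, 105.4]
eef_rot: [3.119, -0.012, 1.234]
wrist_force: [-0.7, 0.0, 0.0]
finger_gap: 46.6
```

Emit:
{"op": "drive_tool", "data": {"motion": [0,0,-8,0,0,0,-20,0,0,0,-30,0,0,0,-30,0,0,0,0,0]}}

```text
clock: 9.22
eef_pos: [606.5, -41.8, 197.8]
eef_rot: [3.122, -0.012, 1.234]
wrist_force: [0.9, -0.2, 0.2]
finger_gap: 46.7
```

Clip released. Now retract, swing over to azimuth ≈70° and use the reach limit to obtain a slant.

Emit:
{"op": "drive_tool", "data": {"motion": [-11,-31,0,0,-11,-31,0,0,-11,-31,0,0,-11,-31,0,0,-11,-31,0,0,33,-21,-5,0,33,-21,-5,0,33,-21,-5,0], "jaw": 1}}

```text
clock: 9.88
eef_pos: [407.5, 68.6, 210.0]
eef_rot: [3.117, -0.012, 1.222]
wrist_force: [0.3, 0.7, 0.1]
finger_gap: 0.9
```

```bash
python3 - <<'E'
from h import *
s=save('scene','pics/s3.png');s=cv2.imread('pics/s3.png')
cv2.imwrite('pics/c5.png',cv2.resize(s[170:270,260:380],(600,500),interpolation=cv2.INTER_CUBIC))
st=read_state();print(st['eef_pos'],st['eef_rot'],st['joints'])
E
```

```text
[406.55908591  74.09104357 211.14336736] [ 3.11637501 -0.01402543  1.22617045] [ 0.09020304 -0.03485231  1.88684375  0.00219864  1.26082314  0.43436525]
```

View pics/c5.png

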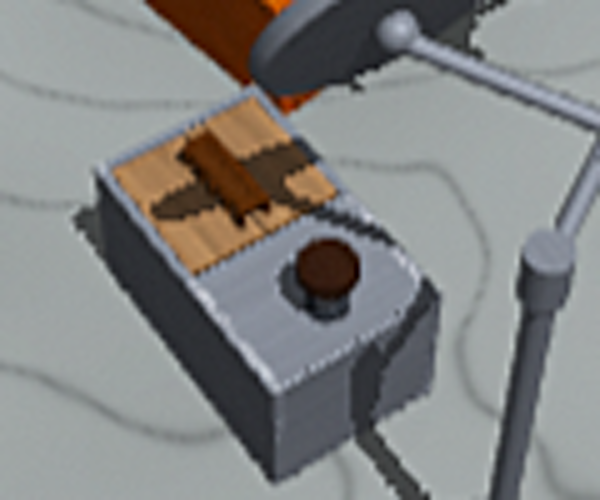

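Clip lies along the seam, centred on the flaps (crop (225,180)); knob free. Continuing.

Emit:
{"op": "drive_tool", "data": {"motion": [33,-22,-5,0,33,-22,-5,0,33,-22,-5,0,33,-22,-5,0,33,-22,-5,0,33,-22,-5,0,33,-22,-5,0,33,-22,-5,0]}}

```text
clock: 10.6
eef_pos: [325.5, 386.4, 255.7]
eef_rot: [3.11, -0.02, 1.221]
wrist_force: [0.6, -0.7, 0.0]
finger_gap: 0.2
```

Emit:
{"op": "drive_tool", "data": {"motion": [33,-22,-5,0,33,-22,-5,0,33,-22,-5,0,33,-22,-5,0,33,-22,-5,0,33,-22,-5,0,33,-10,-5,0,33,-5,-5,0]}}

```text
clock: 11.27
eef_pos: [265.5, 688.7, 300.1]
eef_rot: [3.11, -0.024, 1.227]
wrist_force: [-0.7, -0.8, -0.1]
finger_gap: 0.8
```

Azimuth 69°, radius 738. Push outward past the reach.

Emit:
{"op": "drive_tool", "data": {"motion": [35,0,0,0,35,0,0,0,35,0,0,0,35,0,0,0,35,0,0,0,35,0,0,0]}}

```text
clock: 11.77
eef_pos: [292.4, 771.9, 251.2]
eef_rot: [3.11, -0.061, 1.232]
wrist_force: [0.6, 0.4, 0.4]
finger_gap: 0.5
```

```bash
python3 - <<'E'
from h import *
st=read_state();print(st['eef_pos'],st['eef_rot'],st['joints'])
E
```

```text
[292.44497623 771.86179904 251.19694073] [ 3.10971476 -0.06091648  1.23176126] [ 1.17354906  1.04649868  0.2368745  -0.02901149  1.79546286  1.50620401]
```

Emit:
{"op": "drive_tool", "data": {"motion": [40,0,-8,0,40,0,-8,0,40,0,-8,0,40,0,-8,0,40,0,-8,0,40,0,-8,0,40,0,-8,0,40,0,-8,0]}}

```text
clock: 12.43
eef_pos: [304.7, 822.8, 259.9]
eef_rot: [3.105, -0.256, 1.239]
wrist_force: [0.2, 0.3, 0.4]
finger_gap: 0.5
```

```bash
python3 - <<'E'
from h import *
st=read_state();print(st['eef_pos'],st['eef_rot'],st['joints'])
E
```

```text
[304.65720866 822.78179322 259.9072689 ] [ 3.10544333 -0.2559066   1.23902938] [ 1.18105889  1.04677968  0.23553095 -0.0214368   1.60175325  1.5140392 ]
```

Emit:
{"op": "drive_tool", "data": {"motion": [40,0,0,0,40,0,0,0,40,0,2,0,40,0,2,0,40,0,4,0,40,0,4,0,40,0,6,0,40,0,6,0]}}

```text
clock: 13.1
eef_pos: [321.1, 880.9, 267.4]
eef_rot: [3.099, -0.475, 1.248]
wrist_force: [0.4, -0.1, -0.1]
finger_gap: 0.5
```

Emit:
{"op": "drive_tool", "data": {"motion": [40,0,5,0,40,0,5,0,40,0,5,0,40,0,5,0,40,0,5,0,40,0,5,0,40,0,5,0,40,0,5,0]}}

```text
clock: 13.77
eef_pos: [329.9, 919.1, 320.1]
eef_rot: [3.091, -0.683, 1.26]
wrist_force: [-0.7, -0.2, 0.2]
finger_gap: 0.1
```

```bash
python3 - <<'E'
from h import *
st=read_state();print(st['eef_pos'],st['eef_rot'],st['joints'])
E
```

```text
[329.88094666 919.05602349 320.10619672] [ 3.09094114 -0.68264096  1.25991511] [ 1.19059924  1.03650886  0.23556437 -0.00741599  1.18534109  1.51981769]
```

Tilt 39° towards the box's +x, as needed. Now a helper to convert world legs into tool steps.

```bash
cat > leg.py <<'E'
import sys,numpy as np
from scipy.spatial.transform import Rotation as Ro
from cell import read_state
s=read_state(); R=Ro.from_euler('xyz',s['eef_rot']).as_matrix(); p=s['eef_pos']
print('t',s['clock'],'p',p.round(1),'rot',s['eef_rot'].round(3),'j',s['joints'].round(2),'F',s['wrist_force'].round(1),'toolz',R[:,2].round(2))
for a in sys.argv[1:]:
    q=np.array(eval(a),float); d=R.T@(q-p); n=int(np.ceil(np.linalg.norm(d)/38)); print(a,'tool',d.round(1),n,'rows of',(d/n).round(1)); p=q
E
python3 leg.py [250,560,320] [420,150,300] [500,-90,260] [600,-60,170]
```

```text
t 13.7667 p [329.9 919.1 320.1] rot [ 3.091 -0.683  1.26 ] j [ 1.19  1.04  0.24 -0.01  1.19  1.52] F [-0.7 -0.2  0.2] toolz [ 0.24  0.58 -0.77]
[250,560,320] tool [-284.3   45.4 -229. ] 10 rows of [-28.4   4.5 -22.9]
[420,150,300] tool [-275.1  296.9 -183.1] 12 rows of [-22.9  24.7 -15.3]
[500,-90,260] tool [-183.5  154.3  -90. ] 7 rows of [-26.2  22.  -12.9]
[600,-60,170] tool [-10.9  80.5 111.4] 4 rows of [-2.7 20.1 27.8]
```

Emit:
{"op": "drive_tool", "data": {"motion": [-28.4,4.5,-22.9,0,-28.4,4.5,-22.9,0,-28.4,4.5,-22.9,0,-28.4,4.5,-22.9,0,-28.4,4.5,-22.9,0,-28.4,4.5,-22.9,0,-28.4,4.5,-22.9,0,-28.4,4.5,-22.9,0]}}

```text
clock: 14.43
eef_pos: [278.0, 686.3, 322.3]
eef_rot: [3.09, -0.694, 1.262]
wrist_force: [0.7, 0.5, 1.7]
finger_gap: 0.5
```

```bash
python3 leg.py [420,150,300] [500,-90,260] [600,-60,170]
```

```text
t 14.4333 p [278.  686.3 322.3] rot [ 3.09  -0.694  1.262] j [1.12 0.3  1.39 0.05 0.75 1.42] F [0.7 0.5 1.7] toolz [ 0.24  0.59 -0.77]
[420,150,300] tool [-373.9  312.4 -266.2] 15 rows of [-24.9  20.8 -17.7]
[500,-90,260] tool [-182.7  154.1  -92.1] 7 rows of [-26.1  22.  -13.2]
[600,-60,170] tool [-12.2  80.5 111.2] 4 rows of [-3.1 20.1 27.8]
```

Emit:
{"op": "drive_tool", "data": {"motion": [-24.9,20.8,-17.7,0,-24.9,20.8,-17.7,0,-24.9,20.8,-17.7,0,-24.9,20.8,-17.7,0,-24.9,20.8,-17.7,0,-24.9,20.8,-17.7,0,-24.9,20.8,-17.7,0,-24.9,20.8,-17.7,0]}}

```text
clock: 15.1
eef_pos: [350.7, 388.7, 317.2]
eef_rot: [3.076, -0.717, 1.275]
wrist_force: [0.7, 0.0, 1.1]
finger_gap: 0.6
```

```bash
python3 leg.py [420,150,300] [500,-90,260] [600,-60,170]
```

```text
t 15.1 p [350.7 388.7 317.2] rot [ 3.076 -0.717  1.275] j [ 0.57 -0.18  1.92  0.53  0.85  0.65] F [0.7 0.  1.1] toolz [ 0.25  0.61 -0.75]
[420,150,300] tool [-168.2  143.6 -114.8] 7 rows of [-24.   20.5 -16.4]
[500,-90,260] tool [-181.8  153.   -95.7] 7 rows of [-26.   21.9 -13.7]
[600,-60,170] tool [-15.6  79.9 111.3] 4 rows of [-3.9 20.  27.8]
```

Emit:
{"op": "drive_tool", "data": {"motion": [-20,25,-15,0,-20,25,-15,0,-20,25,-15,0,-20,25,-15,0,-20,25,-15,0,-20,25,-15,0,-20,25,-15,0]}}

```text
clock: 15.68
eef_pos: [460.3, 153.8, 321.3]
eef_rot: [3.047, -0.731, 1.293]
wrist_force: [0.9, 0.0, 0.2]
finger_gap: 0.4
```

```bash
python3 leg.py [500,-90,260] [600,-60,170]
```

```text
t 15.6833 p [460.3 153.8 321.3] rot [ 3.047 -0.731  1.293] j [-0.13 -0.11  1.87  0.75  1.24 -0.01] F [0.9 0.  0.2] toolz [ 0.27  0.61 -0.74]
[500,-90,260] tool [-207.3  114.4  -93.3] 7 rows of [-29.6  16.3 -13.3]
[600,-60,170] tool [-18.2  77.7 112.4] 4 rows of [-4.5 19.4 28.1]
```

Emit:
{"op": "drive_tool", "data": {"motion": [-29.6,16.3,-13.3,0,-29.6,16.3,-13.3,0,-29.6,16.3,-13.3,0,-29.6,16.3,-13.3,0,-29.6,16.3,-13.3,0,-29.6,16.3,-13.3,0,-29.6,16.3,-13.3,0]}}

```text
clock: 16.27
eef_pos: [502.6, -104.6, 265.3]
eef_rot: [3.018, -0.73, 1.306]
wrist_force: [0.1, 0.4, -0.1]
finger_gap: 0.5
```

```bash
python3 leg.py [600,-60,175] [625,5,158] [637,36,152]
```

```text
t 16.2667 p [ 502.6 -104.6  265.3] rot [ 3.018 -0.73   1.306] j [-0.64  0.2   1.67  0.73  1.47 -0.48] F [ 0.1  0.4 -0.1] toolz [ 0.29  0.61 -0.74]
[600,-60,175] tool [ -9.2  67.8 122.3] 4 rows of [-2.3 16.9 30.6]
[625,5,158] tool [40.3 -0.2 59.3] 2 rows of [20.1 -0.1 29.6]
[637,36,152] tool [20.6  0.2 26.7] 1 rows of [20.6  0.2 26.7]
```

Emit:
{"op": "drive_tool", "data": {"motion": [-1.8,13.6,24.4,0,-1.8,13.6,24.4,0,-1.8,13.6,24.4,0,-1.8,13.6,24.4,0,-1.8,13.6,24.4,0,0,0,0,0]}}

```text
clock: 16.77
eef_pos: [607.1, -71.5, 172.5]
eef_rot: [3.004, -0.723, 1.298]
wrist_force: [-1.3, 0.8, -1.3]
finger_gap: 0.8
```

```bash
python3 leg.py [625,5,160] [636,34,155]; python3 - <<'E'
from h import *
save('scene','pics/s4.png');s=cv2.imread('pics/s4.png')
t=cv2.imread('pics/s4.png')
cv2.imwrite('pics/c6.png',cv2.resize(s[110:270,220:400],(720,600),interpolation=cv2.INTER_CUBIC))
E
```

```text
t 16.7667 p [607.1 -71.5 172.5] rot [ 3.004 -0.723  1.298] j [-0.48  0.45  1.56  0.78  1.25 -0.46] F [-1.3  0.8 -1.3] toolz [ 0.31  0.59 -0.74]
[625,5,160] tool [ 50.5 -11.8  60.3] 3 rows of [16.8 -3.9 20.1]
[636,34,155] tool [19.9 -0.6 24.3] 1 rows of [19.9 -0.6 24.3]
```

View pics/c6.png

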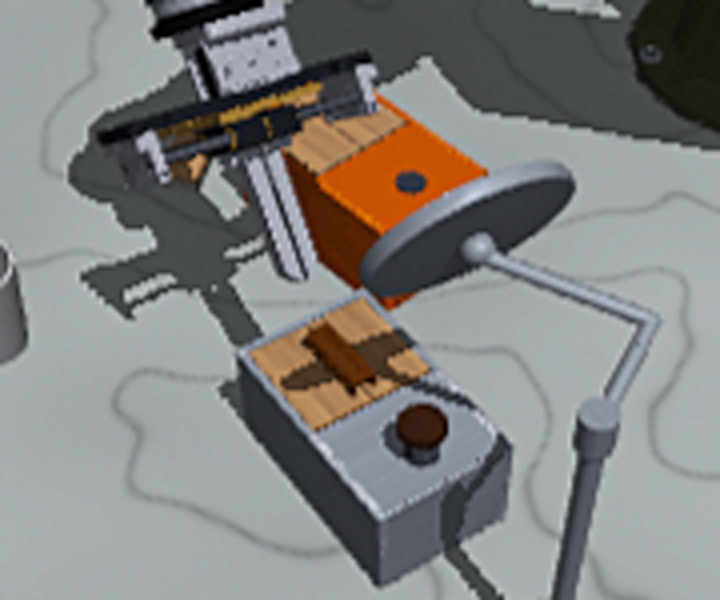

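View: gripper slants toward the knob (knob at (326,217) full-image), fingertips at (294,179), mirror disc clear above. Moving in.

Emit:
{"op": "drive_tool", "data": {"motion": [16.8,-3.9,17,0,16.8,-3.9,17,0,16.8,-3.9,17,0,0,0,0,0]}}

```text
clock: 17.15
eef_pos: [622.3, -2.0, 172.7]
eef_rot: [2.992, -0.721, 1.301]
wrist_force: [-0.1, 0.2, 0.2]
finger_gap: 0.5
```

```bash
python3 leg.py [637,36,158] [642.5,53.5,157]
```

```text
t 17.15 p [622.3  -2.  172.7] rot [ 2.992 -0.721  1.301] j [-0.36  0.43  1.6   0.81  1.15 -0.39] F [-0.1  0.2  0.2] toolz [ 0.32  0.59 -0.74]
[637,36,158] tool [20.7 -1.6 38. ] 2 rows of [10.4 -0.8 19. ]
[642.5,53.5,157] tool [13.1 -1.3 12.8] 1 rows of [13.1 -1.3 12.8]
```

Emit:
{"op": "drive_tool", "data": {"motion": [10,-0.8,18,0,10,-0.8,18,0,0,0,0,0,12,-1,11,0,0,0,0,0]}}

```text
clock: 17.57
eef_pos: [642.0, 47.5, 165.9]
eef_rot: [2.975, -0.72, 1.31]
wrist_force: [-0.6, 0.7, 0.5]
finger_gap: 0.8
```

```bash
python3 leg.py [642.5,53.5,150] [642.5,53.5,140]; python3 - <<'E'
from h import *
save('scene','pics/s5.png');s=cv2.imread('pics/s5.png')
cv2.imwrite('pics/c7.png',cv2.resize(s[140:260,270:390],(600,600),interpolation=cv2.INTER_CUBIC))
E
```

```text
t 17.5667 p [642.   47.5 165.9] rot [ 2.975 -0.72   1.31 ] j [-0.26  0.44  1.59  0.84  1.07 -0.35] F [-0.6  0.7  0.5] toolz [ 0.33  0.59 -0.74]
[642.5,53.5,150] tool [-6.  -3.6 15.5] 1 rows of [-6.  -3.6 15.5]
[642.5,53.5,140] tool [-6.6 -1.2  7.4] 1 rows of [-6.6 -1.2  7.4]
```

View pics/c7.png

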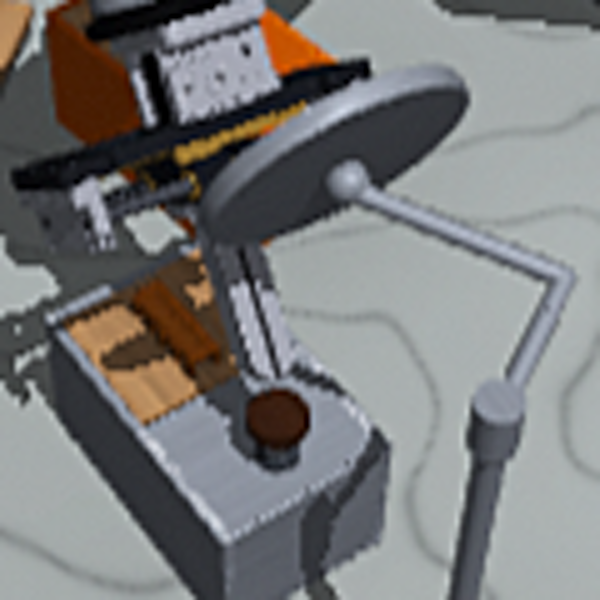

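Fingertips are just behind/above the knob (scene (325,215)–(326,224)), body under and behind the disc without contact. Now down gently.

Emit:
{"op": "drive_tool", "data": {"motion": [-1,-3,11,0,-5,-1,5,0,0,0,0,0]}}

```text
clock: 17.87
eef_pos: [642.2, 49.7, 150.3]
eef_rot: [2.97, -0.719, 1.311]
wrist_force: [-0.5, -0.3, -0.7]
finger_gap: 0.7
```

```bash
python3 leg.py [643,54,147] [643,54,142]
```

```text
t 17.8667 p [642.2  49.7 150.3] rot [ 2.97  -0.719  1.311] j [-0.26  0.46  1.61  0.85  1.04 -0.37] F [-0.5 -0.3 -0.7] toolz [ 0.33  0.58 -0.74]
[643,54,147] tool [ 1.1 -1.2  5.2] 1 rows of [ 1.1 -1.2  5.2]
[643,54,142] tool [-3.3 -0.6  3.7] 1 rows of [-3.3 -0.6  3.7]
```

Emit:
{"op": "drive_tool", "data": {"motion": [1.1,-1.2,5.2,0,0,0,0,0,-1.6,-0.3,1.8,0,0,0,0,0]}}

```text
clock: 18.2
eef_pos: [643.1, 53.0, 144.1]
eef_rot: [2.97, -0.72, 1.309]
wrist_force: [-1.9, 0.5, 5.0]
finger_gap: 0.3
```

```bash
python3 leg.py [643,54,142]
```

```text
t 18.2 p [643.1  53.  144.1] rot [ 2.97  -0.72   1.309] j [-0.25  0.47  1.61  0.86  1.03 -0.38] F [-1.9  0.5  5. ] toolz [ 0.33  0.58 -0.74]
[643,54,142] tool [-0.6 -0.7  2.1] 1 rows of [-0.6 -0.7  2.1]
```

Contact felt (5 N) at z≈144. Pressing.

Emit:
{"op": "drive_tool", "data": {"motion": [-1.3,-0.25,1.5,0,-1.3,-0.25,1.5,0,-1.3,-0.25,1.5,0,-1.3,-0.25,1.5,0,-1.3,-0.25,1.5,0,-1.3,-0.25,1.5,0]}}

```text
clock: 18.7
eef_pos: [643.5, 53.1, 134.7]
eef_rot: [2.966, -0.722, 1.313]
wrist_force: [-3.9, -0.8, 7.1]
finger_gap: 0.2
```

```bash
python3 leg.py
```

```text
t 18.7 p [643.5  53.1 134.7] rot [ 2.966 -0.722  1.313] j [-0.25  0.48  1.62  0.87  1.01 -0.4 ] F [-3.9 -0.8  7.1] toolz [ 0.33  0.58 -0.74]
```

Emit:
{"op": "drive_tool", "data": {"motion": [-1.3,-0.25,1.5,0,-1.3,-0.25,1.5,0,-1.3,-0.25,1.5,0,-1.3,-0.25,1.5,0,0,0,0,0]}}

```text
clock: 19.12
eef_pos: [644.5, 53.1, 130.1]
eef_rot: [2.961, -0.725, 1.318]
wrist_force: [-5.0, -1.2, 8.4]
finger_gap: 0.3
```

Emit:
{"op": "drive_tool", "data": {"motion": [-1.3,-0.6,1.5,0,-1.3,-0.6,1.5,0,-1.3,-0.6,1.5,0,0,0,0,0]}}

```text
clock: 19.45
eef_pos: [644.6, 53.2, 127.7]
eef_rot: [2.954, -0.728, 1.323]
wrist_force: [-6.2, -1.3, 10.6]
finger_gap: 0.5
```

Emit:
{"op": "drive_tool", "data": {"motion": [-1.1,-0.5,1.3,0,-1.1,-0.5,1.3,0,0,0,0,0]}}

```text
clock: 19.7
eef_pos: [644.9, 53.2, 127.2]
eef_rot: [2.949, -0.73, 1.327]
wrist_force: [-6.3, -1.1, 10.2]
finger_gap: 0.7
```

Emit:
{"op": "drive_tool", "data": {"motion": [-2,-1,2.3,0,-2,-1,2.3,0,-2,-1,2.3,0]}}

```text
clock: 19.95
eef_pos: [645.4, 53.4, 122.4]
eef_rot: [2.939, -0.732, 1.333]
wrist_force: [-10.9, -5.2, 27.5]
finger_gap: 0.5
```

Emit:
{"op": "drive_tool", "data": {"motion": [-2,-1,2.3,0,-2,-1,2.3,0]}}

```text
clock: 20.12
eef_pos: [646.6, 53.5, 122.3]
eef_rot: [2.928, -0.737, 1.341]
wrist_force: [-4.7, -0.5, 22.6]
finger_gap: 0.8
```

Force jumped from 10 to ~25 N at z≈122.3 (22 mm below contact): the stop. Check the clip.

```bash
python3 - <<'E'
from h import *
save('scene','pics/s6.png');s=cv2.imread('pics/s6.png')
cv2.imwrite('pics/c8.png',cv2.resize(s[140:260,270:390],(600,600),interpolation=cv2.INTER_CUBIC))
E
python3 leg.py [645,53,165] [620,-10,175] [590,-100,260]
```

```text
t 20.1667 p [646.8  53.6 122.4] rot [ 2.927 -0.738  1.341] j [-0.26  0.5   1.64  0.92  0.98 -0.47] F [-3.9 -1.2 21.7] toolz [ 0.36  0.59 -0.72]
[645,53,165] tool [ 28.    5.2 -31.8] 2 rows of [ 14.    2.6 -15.9]
[620,-10,175] tool [-42.9   1.4 -53.4] 2 rows of [-21.4   0.7 -26.7]
[590,-100,260] tool [ -12.8   18.4 -125.4] 4 rows of [ -3.2   4.6 -31.4]
```

View pics/c8.png

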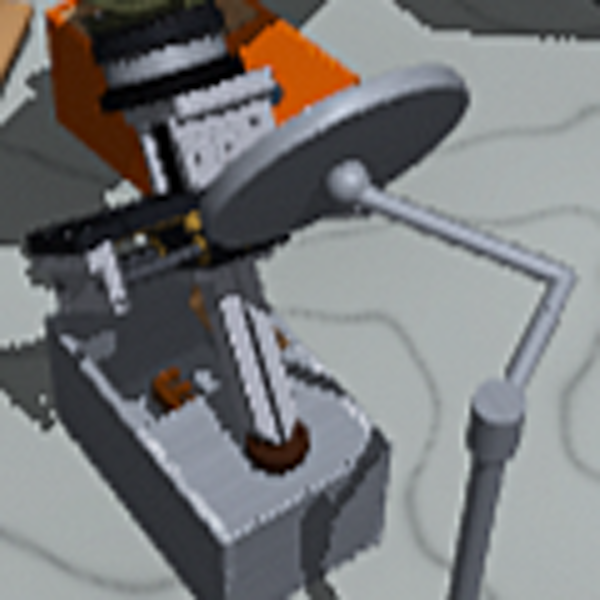

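Flaps are open and the clip is down inside the bin (crop (172,388)). Now ease the knob up and withdraw along the slant.

Emit:
{"op": "drive_tool", "data": {"motion": [-1,0,1.2,0,-1,0,1.2,0,2.6,0.5,-3,0,2.6,0.5,-3,0,2.6,0.5,-3,0,2.6,0.5,-3,0,2.6,0.5,-3,0,2.6,0.5,-3,0]}}

```text
clock: 20.83
eef_pos: [647.7, 53.4, 151.2]
eef_rot: [2.916, -0.743, 1.351]
wrist_force: [-0.0, -0.1, 0.4]
finger_gap: 0.5
```

```bash
python3 leg.py [642,48,163] [620,-10,175] [590,-100,260]
```

```text
t 20.8333 p [647.7  53.4 151.2] rot [ 2.916 -0.743  1.351] j [-0.26  0.46  1.62  0.9   1.02 -0.43] F [-0.  -0.1  0.4] toolz [ 0.36  0.59 -0.72]
[642,48,163] tool [  3.2  -1.4 -13.7] 1 rows of [  3.2  -1.4 -13.7]
[620,-10,175] tool [-37.1   2.7 -51.1] 2 rows of [-18.5   1.3 -25.5]
[590,-100,260] tool [ -12.    18.8 -125.4] 4 rows of [ -3.    4.7 -31.4]
```

Emit:
{"op": "drive_tool", "data": {"motion": [1.5,-0.7,-7,0,1.5,-0.7,-7,0,-18.5,1.3,-25.5,0,-18.5,1.3,-25.5,0,-3,4.7,-31,0,-3,4.7,-31,0,-3,4.7,-31,0,0,0,0,0]}}

```text
clock: 21.5
eef_pos: [592.7, -82.8, 242.1]
eef_rot: [2.922, -0.741, 1.349]
wrist_force: [0.1, 1.0, 1.8]
finger_gap: 0.8
```

```bash
python3 leg.py; python3 - <<'E'
from h import *
save('scene','pics/s7.png');save('top','pics/t7.png')
s=cv2.imread('pics/s7.png');a=cv2.imread('pics/scene0.png')
cv2.imwrite('pics/c9.png',np.vstack([cv2.resize(s[100:260,180:420],(720,480),interpolation=cv2.INTER_CUBIC)]))
t=cv2.imread('pics/t7.png');t0=cv2.imread('pics/top0.png')
for n,A,B,r in(('atomiser s',a,s,(385,300,35,40)),('cup s',a,s,(190,165,45,50)),('cup t',t0,t,(435,140,45,45)),('brush s',a,s,(255,135,25,30))):
    x,y,w,h=r; d=cv2.absdiff(A[y:y+h,x:x+w],B[y:y+h,x:x+w]).max(2); print(n,(d>40).sum())
E
```

```text
t 21.5 p [592.7 -82.8 242.1] rot [ 2.922 -0.741  1.349] j [-0.52  0.34  1.56  0.8   1.32 -0.46] F [0.1 1.  1.8] toolz [ 0.36  0.59 -0.72]
atomiser s 0
cup s 0
cup t 52
brush s 515
```

View pics/c9.png

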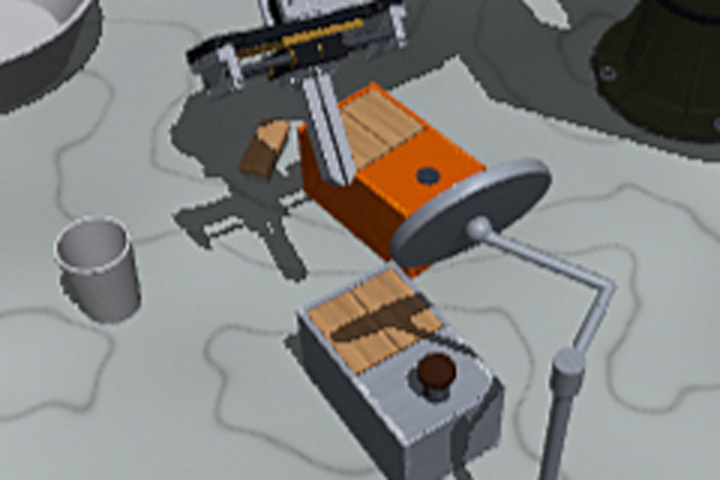

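Flaps are closed and empty, the knob is up, and the cup, brush and atomiser are in place (the brush pixel change is the arm's shadow; it still sits at (268,149)). Handing in.

```bash
python3 -c "from cell import *; print(sign_off())"
```

```text
the job is handed in; nothing more can be done
None
```

The clip is in the steel tidy box and the job is handed in, at about 21.5 s of the 69 s allowed.

- **Placing:** I gripped the clip at 22 mm, laid it along the seam of the closed flaps and let go. The picture showed it centred there.
- **Slant:** The moves only allow shifts and a turn about the tool's axis. I got a lean of about 40° by pushing against the arm's reach limit well away from the bin. I then reached in beneath the mirror with shut fingers; the pictures showed the mirror clear, and there was no force until the knob.
- **Pressing:** The tip touched the knob at z≈144 and met about 5–10 N on the way down. At z≈122, 22 mm lower, the reading rose to about 27 N, which I took as the stop. The flaps were open and the clip was seen inside.
- **Last checks:** After withdrawing, the flaps were closed and empty, the knob was back up and the wrist force was about zero. In the scene view the cup and atomiser had not changed.
- **Disagreements:** The scene-view difference check flagged the nail brush (515 pixels). I put that down to the arm's shadow, since the brush still sits at the same pixel. The top-view check flagged 52 pixels around the cup, which I did not look into because the scene view showed no change. I did not check the mirror by numbers, only by eye.

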